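Book returned stain tins into stock and shut the drawer

TASK

Book the returned stain tins back into stock: stand every tin on the yellow-edged reading mat, upright and with its white code label squarely facing the long red window of the reading bar, and with all of them standing so, press the green trigger button on the bar fully down. Then put all the tins away, standing upright in the open drawer, and push the drawer home until it seats on its catch; leave the glue bottle, the sanding block and the tape measure where they are.

Things in the scene. Friction and masses are not known exactly. Their poses are not given: they have to be found in the camera images.
- tin1_centre (a point): stain tin with a red screw lid: upright cylinder 56 mm in diameter, 62 mm tall, about 0.2 kg. The point is its centre, half-way up (31 mm above its base). Its z axis points up; its x axis points out through the middle of its white code label (black bars), which covers 80 degrees of the side; a white paper seal runs from the label up over the lid to the lid's middle. May be absent.
- tin2_centre (a point): stain tin with a blue screw lid: upright cylinder 56 mm in diameter, 62 mm tall, about 0.2 kg. The point is its centre, half-way up (31 mm above its base). Its z axis points up; its x axis points out through the middle of its white code label (black bars), which covers 80 degrees of the side; a white paper seal runs from the label up over the lid to the lid's middle. May be absent.
- tin3_centre (a point): stain tin with a yellow screw lid: upright cylinder 56 mm in diameter, 62 mm tall, about 0.2 kg. The point is its centre, half-way up (31 mm above its base). Its z axis points up; its x axis points out through the middle of its white code label (black bars), which covers 80 degrees of the side; a white paper seal runs from the label up over the lid to the lid's middle. May be absent.
- tin4_centre (a point): stain tin with a green screw lid: upright cylinder 56 mm in diameter, 62 mm tall, about 0.2 kg. The point is its centre, half-way up (31 mm above its base). Its z axis points up; its x axis points out through the middle of its white code label (black bars), which covers 80 degrees of the side; a white paper seal runs from the label up over the lid to the lid's middle. May be absent.
- mat_middle (a point): middle of the grey vinyl reading mat with a yellow edge (360 mm along y, 120 mm along x, 1 mm thick), at bench height. Fixed. Its x axis is level and points square at the reading bar; y runs along the bar. The station may stand on either side of the bench; the tins start between it and the robot, partly on the mat.
- window (a point): middle of the dark red reading window, on the face of the reading bar that looks on to the mat, 28 mm above the bench, 79 mm from the mat's middle. The bar is a fixed white block 360 mm long, 50 mm deep and 50 mm high. A label faces the window squarely when the tin's x axis points the same way as this frame's x axis.
- trigger (a joint): green push button on top of the reading bar, at the middle of its length: 0 up, 0.006 m fully down. A spring returns it; fully down takes about 5 N.
- trigger_top (a point): middle of the button's top face (36 mm in diameter), 72 mm above the bench with the button up; it is pressed straight down.
- drawer (a joint): opening of the drawer of the blue steel stock cabinet, in m: 0 is fully home, 0.235 fully open; it starts 0.185 to 0.21 open. It runs with light friction. A sprung roller catch is met at about 0.011, has to be pushed over with about 6 N, and from about 0.004 draws the drawer home to 0 and holds it there.
- drawer_floor (a point): middle of the front edge of the drawer's inner floor, at the foot of the inner face of the front panel, 30 mm above the bench; moves with the drawer. Its x axis points into the cabinet (the closing direction), y across, z up. The inside spans x = 0 to 274 mm and y = -136 to 136 mm; side and back walls rise 40 mm above the floor, the front panel 72 mm.
- cabinet_front (a point): middle of the upper front edge of the blue cabinet's carcass, 112 mm above the bench. Fixed. Axes as for drawer_floor, which lies the drawer's opening in front of it (towards -x): only the part of the drawer in front of this point is uncovered. The carcass is 320 mm wide and 300 mm deep; its top is 10 mm thick.
- drawer_lip (a point): middle of the front face of the aluminium pull lip that runs along the top of the drawer's front panel (300 mm long, 18 mm high, standing 16 mm proud of the panel), facing the robot, 93 mm above the bench; moves with the drawer. Axes as for drawer_floor. Pushing on it along x closes the drawer.
- glue: glue bottle, white with a yellow label and an orange cap, 60 mm in diameter, 160 mm tall, standing behind the reading bar; origin under its base. To be left alone.
- sander: cork and rubber sanding block 100 x 62 x 40 mm, lying behind the reading bar; origin under its base. To be left alone.
- tape: yellow tape measure 70 x 36 x 62 mm, standing on top of the cabinet ; origin under its base. To be left alone.
Things that resemble listed ones, but are neither listed nor needed, are in the scene too. Leave any pink look-alike of the part that bears tin2_centre alone.

How it is judged:
By the outcome, as a careful person would: the job done as asked, in the order asked, and still so for the second after the job is handed in, with the robot touching nothing.
Of tin1, tin2, tin3, tin4 only 3 to 4 are there at a start; the rules pass over those that are not, and their reading is None.
At some moment in a run one of tin1, tin2, tin3, tin4 may be knocked a few centimetres aside while the robot is not near it.
It also fails if it takes over 210 s, if anything falls off the work surface, if the arm or the gripper's body presses on something with over 40 N, if the wrist force passes 120 N, or if a joint passes its speed limit or range.

ROBOT

A 7-joint arm with a two-finger parallel gripper is mounted at the origin on the work surface. World frame = base frame: x ahead of the robot, y to its left, z up, the work surface at z = 0. Lengths are in m, angles in degrees, forces in N, time in s.
With the tool pointing down it reaches from about 0.4 to 0.875 m from the base axis. Payload 6.5 kg.
Tool frame: the origin (TCP) lies between the finger pads; the fingertips stand 19 mm ahead of it and the grasp point (between the pads) is the TCP; z points along the fingers, y is the line along which they close (so a half turn about z gives the same grasp; the last joint's range is limited). The gripper opens to 88 mm and grips with 3 to 60 N. Pads are 18 mm wide; open, the fingers measure 123 mm over their backs; the gripper's body (75 mm by 187 mm) begins 45 mm behind the grasp point.
Start: joints at [62.326, 30.733, -0.252, 88.115, 0.149, 61.152, -4.079], TCP at [0.263, -0.594, 0.258] pointing down, gripper open.
Joint ranges: [-154.64, 154.64], [-21.42, 123.67], [-72.66, 72.17], [13.99, 137.28], [-74.86, 254.86], [10.95, 109.41], [-158.01, 158.01]. Speed limits (degrees/s): [136.94, 136.94, 180, 180, 180, 180, 180].

INTERFACE

Orientations are given as [roll, pitch, yaw] about the fixed x, y, z axes, in that order (R = Rz(yaw) Ry(pitch) Rx(roll)).
In Python, from cell import * gives the robot as it stands. The module is installed in compiled form; this text tells all that it offers. Calls block until the motion is done:
- move_to(position, orientation): joint-space move of the TCP to a pose.
- move_straight(position, frame=None, rate=0.15, f_stop=None): straight line of the TCP; frame=None keeps the orientation; rate is the mean speed in m/s. With f_stop (N) it stops when the force on the tool has changed by that much, and returns True; else False.
- move_j(angles): joint-space move.
- gripper_to(opening, force=None): opening from 0.0 (shut) to 1.0 (fully open); force is the grip in N (None keeps the last); returns when the fingers have stopped.
- dwell(seconds).
- inverse_kinematics(position, orientation): joint angles nearest the present ones, or None.
- observe(): the state.
- read_camera(name): name is "scene" or "top" or "wrist"; returns a dict with "pixels" (400x640x3 uint8, blue, green, red), "mtx" (3x3 intrinsics, pixels), "k1" (the pictures are not rectified: a ray, as slopes to the right and down, at radius r is drawn at 1 + k1 r^2 times it, then the intrinsics apply), "R" (3x3) and "t" (3): a world point X has camera coordinates R X + t; the wrist camera has in their place "hand_eye" (4x4, takes a point from camera to tool coordinates, whose origin is the TCP and whose axes are the flange's). Camera axes: x right, y down, z forward; pixel columns grow to the right and rows downward; lengths in m; the calibration is good to about 2 mm. A picture is of the moment at which its call begins: read the wrist's pose just before it. There is no depth.
A pose or a line that the arm cannot do raises MotionError and nothing moves.
- close_job(): hands the job in; it is judged then, once.
The state is a dict: "t": time; "q": joint angles; "joint_velocities": joint speeds; "tau": joint torques, N m; "position": TCP position; "eef_rot": TCP orientation; "ft_force": force on the tool from outside, world axes, zero at the start; "moment": the same for the moment, N m; "finger_gap": opening from 0.0 (shut) to 1.0 (fully open); "grip_force": force on a finger pad.
Only numpy, scipy, OpenCV 4.12 (cv2) and the standard library are available. Lean on these libraries where they do the work, as an engineer would, in place of code of your own. Each camera call takes 0.05 s, during which the arm holds its last target. There are 200 camera calls.

## Working session

There is one attempt and no reset: what is moved stays moved. The work goes in short steps, each a Python script; the robot and the scene stay as the last script left them, time stands still between calls to the robot, and variables do not carry over. Pictures are saved under pics/ and viewed, at most 14 in all, crops included, and the job is handed in when it is done.

```bash
mkdir -p pics; ls
python3 - <<'E'
from cell import *
import cv2
for n in ("scene","top"):
    c=read_camera(n); cv2.imwrite(f"pics/{n}0.png",c["pixels"]); print(n,c["mtx"],c["k1"],c["R"],c["t"])
s=observe(); print(s["t"],s["position"],s["eef_rot"],s["finger_gap"])
c=read_camera("wrist"); print(c["mtx"],c["k1"],c["hand_eye"])
E
```

```text
pics
scene [[457.1840044    0.         317.75433329]
 [  0.         457.1840044  198.06133826]
 [  0.           0.           1.        ]] -0.12121254369645437 [[-0.66786122  0.74425963  0.00624417]
 [ 0.4837084   0.44040127 -0.75635501]
 [-0.56567444 -0.50211983 -0.65413157]] [ 0.41609279 -0.1994796   1.60349533]
top [[380.37290216   0.         325.64804566]
 [  0.         380.37290216 199.83366508]
 [  0.           0.           1.        ]] -0.02005511166753509 [[-1.23106111e-03 -9.99924559e-01  1.22213037e-02]
 [-9.96584059e-01  2.17584554e-04 -8.25842939e-02]
 [ 8.25754045e-02 -1.22812228e-02 -9.96509144e-01]] [-0.04385022  0.58805584  1.02323489]
0.1 [ 0.26290384 -0.59387539  0.25691391] [-1.79908431e+02  6.75341909e-03  2.38827326e+01] 0.9992632134402397
[[346.90389348   0.         324.21901473]
 [  0.         346.90389348 201.08795298]
 [  0.           0.           1.        ]] -0.07230759938651236 [[-1.74356551e-04 -9.47028381e-01 -3.21149833e-01  8.34492161e-02]
 [ 9.99999977e-01 -2.05780403e-04  6.39057959e-05  5.64186567e-05]
 [-1.26606945e-04 -3.21149814e-01  9.47028395e-01 -1.26663696e-01]
 [ 0.00000000e+00  0.00000000e+00  0.00000000e+00  1.00000000e+00]]
```

View pics/scene0.png

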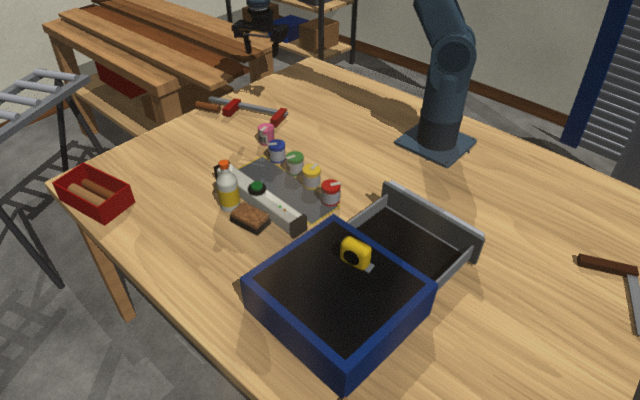

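View pics/top0.png

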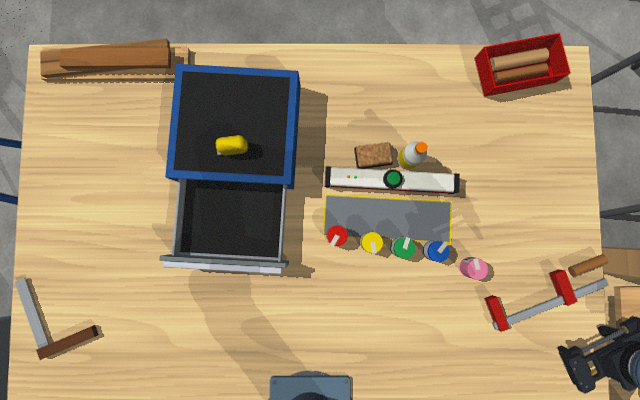

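The scene shows four tins (red 337,236; yellow 372,242; green 404,247; blue 437,250 in the top picture) on the mat's near edge, with the pink look-alike at (476,268). The bar is at (393,180) with its button at (393,179), and the drawer is open at (230,225).

```bash
cat > h.py <<'E'
from cell import *
import cv2, numpy as np
from scipy.spatial.transform import Rotation as Ro
def cam(n):
    s=observe(); c=read_camera(n)
    if n=="wrist":
        T=np.eye(4); T[:3,:3]=Ro.from_euler("xyz",s["eef_rot"],degrees=True).as_matrix(); T[:3,3]=s["position"]
        M=T@np.array(c["hand_eye"]); c["Rw"]=M[:3,:3]; c["C"]=M[:3,3]
    else:
        R=np.array(c["R"]); c["Rw"]=R.T; c["C"]=-R.T@np.array(c["t"])
    return c
def cast(c,uv,z):
    p=cv2.undistortPoints(np.float64(uv).reshape(-1,1,2),np.array(c["mtx"]),np.array([c["k1"],0,0,0.])).reshape(-1,2)
    d=np.c_[p,np.ones(len(p))]@c["Rw"].T
    return c["C"]+d*((z-c["C"][2])/d[:,2])[:,None]
HUE={"tin1":[(0,6),(174,180)],"tin2":[(105,125)],"tin3":[(22,32)],"tin4":[(48,80)]}
def blob(hsv,ranges,smin=110,vmin=50):
    m=np.zeros(hsv.shape[:2],np.uint8)
    for a,b in ranges: m|=cv2.inRange(hsv,(a,smin,vmin),(b,255,255))
    return m
def tins(c,pred,rad=0.05,z=0.062):
    """pred: name->xy guess. Lid rim circle and seal direction, cast on the lid plane."""
    hsv=cv2.cvtColor(c["pixels"],cv2.COLOR_BGR2HSV); out={}
    vv,uu=np.mgrid[0:400,0:640]; P=cast(c,np.c_[uu.ravel(),vv.ravel()],z)[:,:2]
    for n,g in pred.items():
        g=np.array(g[:2]); near=(np.hypot(*(P-g).T)<rad).reshape(400,640)
        m=blob(hsv,HUE[n])*near
        k,lab,st,_=cv2.connectedComponentsWithStats(m.astype(np.uint8))
        if k<2: out[n]=None; continue
        # lid and its parts split by the seal: keep all sizeable parts
        keep=np.isin(lab,[i for i in range(1,k) if st[i,4]>0.15*st[1:,4].max()])
        q=P[keep.ravel()]; 
        cc,r=cv2.minEnclosingCircle(q.astype(np.float32)); cc=np.array(cc)
        w=((hsv[...,1]<70)&(hsv[...,2]>140)).ravel()&(np.hypot(*(P-cc).T)<r*0.95)
        d=P[w].mean(0)-cc if w.any() else np.zeros(2)
        out[n]=(cc,r,np.degrees(np.arctan2(d[1],d[0])),int(keep.sum()),int(w.sum()))
    return out
E
python3 - <<'E'
from h import *
c=cam("top")
px={"tin1":(337,236),"tin3":(372,242),"tin4":(404,247),"tin2":(437,250)}
pred={n:cast(c,[p],.062)[0] for n,p in px.items()}
for n,o in tins(c,pred).items(): print(n,o)
print("pink",cast(c,[(476,268)],.062))
hsv=cv2.cvtColor(c["pixels"],cv2.COLOR_BGR2HSV)
# button
m=blob(hsv,[(55,85)],120,40); m[:165]=0;m[195:]=0; m[:,:370]=0;m[:,415:]=0
v,u=np.nonzero(m); print("button",cast(c,[(u.mean(),v.mean())],.072),len(u))
# mat, rough corners
print("mat",cast(c,[(325,195),(452,206),(449,244),(326,240)],0.001))
print("bar top",cast(c,[(326,167),(460,174),(459,192),(325,187)],.05))
print("lip ends top z.1",cast(c,[(161,257),(287,265),(163,267),(285,273)],.1))
print("cab",cast(c,[(167,180),(293,188),(176,66),(299,71)],.112))
im=cv2.resize(c["pixels"][150:290,150:500],None,fx=2.28,fy=2.28,interpolation=cv2.INTER_CUBIC); cv2.imwrite("pics/crop1.png",im)
E
```

```text
tin1 (array([ 0.49186841, -0.07288091]), 0.02796236053109169, np.float64(152.4690025566283), 296, 42)
tin3 (array([ 0.47068405, -0.17520979]), 0.0399329848587513, np.float64(150.6802035689868), 332, 48)
tin4 (array([ 0.45773369, -0.24982801]), 0.02783682942390442, np.float64(-23.66342414687005), 292, 47)
tin2 (array([ 0.44739273, -0.33906969]), 0.029938949272036552, np.float64(-48.09515101382407), 307, 48)
pink [[ 0.40428269 -0.44050618  0.062     ]]
button [[ 0.64212918 -0.22300681  0.072     ]] 155
mat [[ 0.60365647 -0.04275694  0.001     ]
 [ 0.57238395 -0.40227781  0.001     ]
 [ 0.4654661  -0.39079343  0.001     ]
 [ 0.47740177 -0.04541222  0.001     ]]
bar top [[ 0.67512059 -0.04502659  0.05      ]
 [ 0.65639684 -0.40977337  0.05      ]
 [ 0.60714732 -0.40549822  0.05      ]
 [ 0.62062741 -0.04225973  0.05      ]]
lip ends top z.1 [[0.43721479 0.37205681 0.1       ]
 [0.41708621 0.05421325 0.1       ]
 [0.41224989 0.36622332 0.1       ]
 [0.39716385 0.05911159 0.1       ]]
cab [[0.63124292 0.35833271 0.112     ]
 [0.61082197 0.03931756 0.112     ]
 [0.93031687 0.34580833 0.112     ]
 [0.91706557 0.02570819 0.112     ]]
```

View pics/crop1.png

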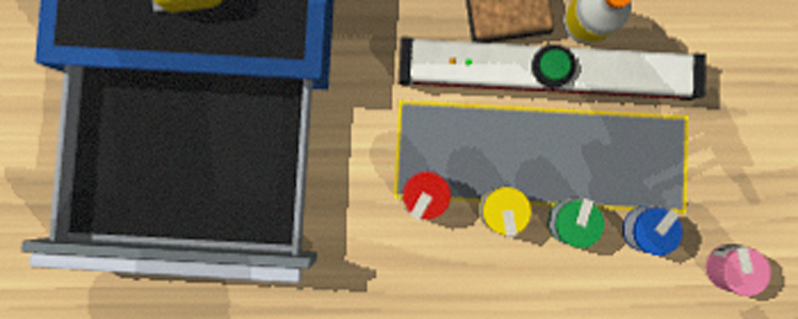

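The crop shows the seals pointing as follows: red toward the robot and left, yellow toward the robot, green and blue toward the bar. Next is a wrist look from above the mat for precision.

```bash
python3 - <<'E'
s=open("h.py").read()
s=s.replace("m=blob(hsv,HUE[n])*near\n","m=cv2.morphologyEx((blob(hsv,HUE[n])*near).astype(np.uint8),cv2.MORPH_OPEN,np.ones((4,4)))\n")
open("h.py","w").write(s)
E
python3 - <<'E'
from h import *
move_to([0.50,-0.2,0.32],[180,0,0])
c=cam("wrist"); cv2.imwrite("pics/w1.png",c["pixels"]); print(observe()["t"],observe()["q"],c["C"])
pred={"tin1":(.492,-.073),"tin3":(.475,-.165),"tin4":(.457,-.25),"tin2":(.447,-.339)}
for n,o in tins(c,pred).items(): print(n,o)
np.savez("w1.npz",**{k:c[k] for k in("mtx","k1","Rw","C","pixels")})
E
```

```text
1.95 [ 22.42908816  16.37962552  -6.49792847 100.78328305   2.08015199
  62.96453124 -74.85606041] [ 0.58316414 -0.20135766  0.44651601]
tin1 (array([ 0.48911789, -0.07582792]), 0.02899198606610298, np.float64(142.1989983563883), 1575, 222)
tin3 (array([ 0.47044438, -0.16735041]), 0.02873837947845459, np.float64(-175.5241839261682), 1543, 223)
tin4 (array([ 0.45594901, -0.25193727]), 0.028315728530287743, np.float64(-16.7312462609421), 1352, 275)
tin2 (array([ 0.44727123, -0.341232  ]), 0.029500503093004227, np.float64(-40.33369798892929), 1388, 78)
```

View pics/w1.png

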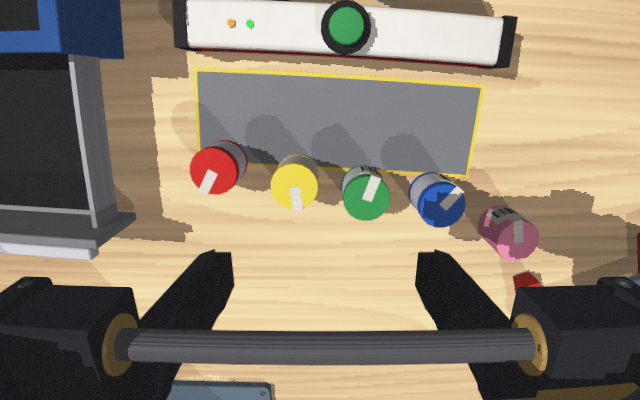

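The wrist picture shows the lids at red (214,168), yellow (294,186), green (367,193) and blue (437,200). The mat's far edge runs from (196,71) to (483,87), and the button is at (346,26). I'll sharpen the seal angle (PCA axis) and the station frame from this same picture.

```bash
python3 - <<'E'
s=open("h.py").read()
a=s.index("        w=(("); b=s.index("        out[n]=(cc,r")
s=s[:a]+'''        w=((hsv[...,1]<95)&(hsv[...,2]>85)).ravel()&(np.hypot(*(P-cc).T)<r*0.92)
        e=P[w]-cc; d=e.mean(0); _,_,V=np.linalg.svd(e-d,full_matrices=False)
        d=V[0]*np.sign(V[0]@d); el=np.std((e-e.mean(0))@V.T,axis=0)
'''+s[b:].replace("int(w.sum()))","int(w.sum()),el*1000)")
open("h.py","w").write(s)
E
python3 - <<'E'
from h import *
c=dict(np.load("w1.npz"))
pred={"tin1":(.489,-.076),"tin3":(.47,-.167),"tin4":(.456,-.252),"tin2":(.447,-.341)}
for n,o in tins(c,pred).items(): print(n,o)
hsv=cv2.cvtColor(c["pixels"],cv2.COLOR_BGR2HSV)
m=blob(hsv,[(50,85)],100,40); m[60:]=0; m[:,:300]=0; m[:,390:]=0
v,u=np.nonzero(m); print("button",cast(c,[(u.mean(),v.mean())],.072))
y=cv2.inRange(hsv,(22,120,100),(32,255,255))
v,u=np.nonzero(y[62:96]); v=v+62; k=(u>205)&(u<475); u,v=u[k],v[k]
P=cast(c,np.c_[u,v],.001)[:,:2]; vx=cv2.fitLine(P.astype(np.float32),cv2.DIST_HUBER,0,.01,.01).ravel(); print("far edge",vx,np.degrees(np.arctan2(-vx[0],vx[1])),len(u))
print("mat corners",cast(c,[(196,71),(483,87),(467,176)],.001))
print("bar front top edge",cast(c,[(187,47),(500,66)],.05))
E
```

```text
tin1 (array([ 0.48911789, -0.07582792]), 0.02899198606610298, np.float64(150.70379276216534), 1575, 218, array([7.32322498, 3.47226496]))
tin3 (array([ 0.47044438, -0.16735041]), 0.02873837947845459, np.float64(-171.2094940142563), 1543, 231, array([7.83452001, 3.52287152]))
tin4 (array([ 0.45594901, -0.25193727]), 0.028315728530287743, np.float64(-18.22696768896522), 1352, 275, array([8.26932062, 4.17092332]))
tin2 (array([ 0.44727123, -0.341232  ]), 0.029500503093004227, np.float64(-38.70440809547367), 1388, 263, array([8.32503061, 3.9087034 ]))
button [[ 0.63943918 -0.22322605  0.072     ]]
far edge [ 0.05533402  0.9984679   0.593084   -0.22178274] -3.172026 947
mat corners [[ 0.60064524 -0.04466455  0.001     ]
 [ 0.58189771 -0.39985341  0.001     ]
 [ 0.46713612 -0.3930603   0.001     ]]
bar front top edge [[ 0.62363356 -0.05444023  0.05      ]
 [ 0.60473706 -0.39460712  0.05      ]]
```

```bash
cat >> h.py <<'E'
MAT=np.array([.533,-.218]); MY=-3.2
def loc(o,yaw,x,y):
    a=np.radians(yaw); return np.array(o)+[x*np.cos(a)-y*np.sin(a),x*np.sin(a)+y*np.cos(a)]
def wrap(a): return (a+180)%360-180
def yaws(pick,place,delta,lp,lq,free=False):
    """tool yaws (pick, place); lp, lq: wanted closing-line tool yaws (mod 180)"""
    best=None
    for q in np.arange(-180,180,4.):
        p=wrap(q-delta); dev=lambda a,b:abs((a-b+90)%180-90)
        cost=max(dev(p,lp),dev(q,lq))
        if best and cost>=best[0]: continue
        js=[inverse_kinematics([*xy,z],[180,0,y]) for xy,y,z in((pick,p,.2),(pick,p,.045),(place,q,.2),(place,q,.045))]
        if any(j is None for j in js) or max(abs(j[6]) for j in js)>150: continue
        best=(cost,p,q)
    return best
def down(xy,yaw,z,zs=.2,rate=.15):
    move_to([*xy,zs],[180,0,yaw]); return move_straight([*xy,z],rate=rate,f_stop=25)
def look(n,xy,yaw,z=.2):
    move_to([*xy,z],[180,0,yaw]); dwell(.15); return tins(cam("wrist"),{n:xy})[n]
def grab(xy,yaw,z=.045,opening=.85):
    gripper_to(opening); hit=down(xy,yaw,z); gripper_to(.3,25); s=observe()
    print("grab hit",hit,"gap",round(s["finger_gap"]*88,1),"grip",s["grip_force"])
    move_straight([*s["position"][:2],.16])
def put(xy,yaw,z,opening=.82,up=.2):
    hit=down(xy,yaw,z,zs=up,rate=.12); print("put hit",hit,observe()["position"])
    gripper_to(opening); move_straight([*xy,up])
def book(n,guess,ang,slot):
    g=np.array(guess); b=yaws(g,slot,wrap(MY-ang),90-9,90+MY); print(n,b)
    if b is None: return
    o=look(n,g,b[1]); print("seen",o)
    if o is None or abs(o[1]-.0285)>.004: print("doubt"); return
    if abs(wrap(o[2]-ang))>12: b=yaws(o[0],slot,wrap(MY-o[2]),90-9,90+MY); print("angle differs",b)
    grab(o[0],b[1]); put(slot,wrap(b[1]+MY-o[2]),.0475); print("t",observe()["t"])
E
python3 - <<'E'
from h import *
book("tin1",(.489,-.076),150.7,loc(MAT,MY,0,.135))
E
```

```text
tin1 (np.float64(11.100000000000023), np.float64(69.89999999999998), np.float64(-84.0))
seen (array([ 0.49004614, -0.07299256]), 0.028634361922740936, np.float64(151.3796554887112), 3135, 505, array([8.41150904, 3.69256759]))
grab hit False gap 55.1 grip 24.99983048066497
put hit False [ 0.54102124 -0.08334721  0.0481372 ]
t 10.7833
```

Clean. The other three next.

Run:
```python
from h import *
for n,g,a,y in (("tin3",(.471,-.166),-171.2,.045),("tin4",(.456,-.251),-18.2,-.045),("tin2",(.447,-.34),-38.7,-.135)):
    book(n,g,a,loc(MAT,MY,0,y))
move_to([0.50,-0.2,0.32],[180,0,0]); dwell(.2)
c=cam("wrist"); cv2.imwrite("pics/w2.png",c["pixels"])
sl={n:loc(MAT,MY,0,y) for n,y in(("tin1",.135),("tin3",.045),("tin4",-.045),("tin2",-.135))}
for n,o in tins(c,sl).items(): print(n,sl[n],o)
```

```text
tin3 (np.float64(10.799999999999997), np.float64(-92.0), np.float64(76.0))
seen (array([ 0.47250706, -0.15552655]), 0.04025177285075188, np.float64(-152.90587058787918), 3254, 2569, array([19.82787181, 17.5693718 ]))
doubt
tin4 (np.float64(5.199999999999989), np.float64(-103.0), np.float64(-88.0))
seen (array([ 0.45487478, -0.25192592]), 0.028377583250403404, np.float64(-19.395680977259012), 3020, 542, array([7.91536202, 3.7715874 ]))
grab hit False gap 55.2 grip 24.999913489446044
put hit False [ 0.53099131 -0.26323647  0.04823685]
t 18.625
tin2 (np.float64(16.5), np.float64(-115.5), np.float64(-80.0))
seen (array([ 0.445153  , -0.34290037]), 0.028269784525036812, np.float64(-39.64205802888106), 3070, 529, array([7.77861204, 3.67984556]))
grab hit False gap 55.2 grip 24.999711653217673
put hit False [ 0.52592812 -0.35317667  0.04830952]
t 25.875
tin1 [ 0.5405359 -0.0832105] (array([ 0.54006797, -0.08632474]), 0.028517112135887146, np.float64(6.125496582121914), 1710, 287, array([8.42179998, 4.17846227]))
tin3 [ 0.53551197 -0.17307017] (array([ 0.48990226, -0.16991022]), 0.01796812377870083, np.float64(81.26831716210019), 305, 122, array([7.58187085, 2.32295284]))
tin4 [ 0.53048803 -0.26292983] (array([ 0.52957743, -0.26236436]), 0.02794133499264717, np.float64(-3.267360401256751), 1614, 294, array([7.49249413, 3.82064382]))
tin2 [ 0.5254641 -0.3527895] (array([ 0.52546126, -0.35123256]), 0.02923375926911831, np.float64(-2.514723002638675), 1653, 297, array([8.12364664, 3.74507879]))
```

View pics/w2.png

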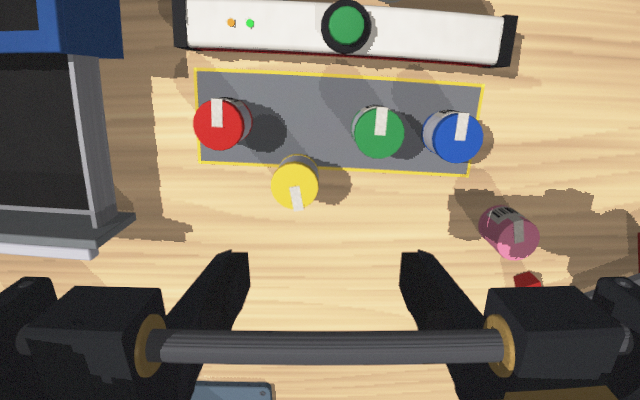

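All four stand well except yellow, which was skipped (294,186): my mask caught the mat edge. Red (219,124) may be a few degrees off. I'll tighten the yellow mask, book yellow, then check red close up.

```bash
sed -i 's/m=cv2.morphologyEx((blob(hsv,HUE\[n\])/m=cv2.morphologyEx((blob(hsv,HUE[n],165 if n=="tin3" else 110)/' h.py
python3 - <<'E'
from h import *
book("tin3",(.471,-.167),-171.2,loc(MAT,MY,0,.045))
for n,y in(("tin1",.135),("tin3",.045),("tin4",-.045),("tin2",-.135)):
    print(n,look(n,loc(MAT,MY,0,y),90+MY,.22)[:3])
c=cam("wrist"); cv2.imwrite("pics/w3.png",c["pixels"])
E
```

```text
tin3 (np.float64(10.799999999999997), np.float64(-92.0), np.float64(76.0))
seen None
doubt
tin1 (array([ 0.54131907, -0.08305594]), 0.028651559725403786, np.float64(-5.32826672386391))Traceback (most recent call last):
  File "<stdin>", line 4, in <module>
TypeError: 'NoneType' object is not subscriptable
```

Run:
```python
from h import *
move_to([.471,-.167,.2],[180,0,-92]); dwell(.2)
c=cam("wrist"); cv2.imwrite("pics/w4.png",c["pixels"])
hsv=cv2.cvtColor(c["pixels"],cv2.COLOR_BGR2HSV)
for p in((320,150),(320,190),(300,200),(340,200),(200,200)): print(p,hsv[p[1],p[0]])
```

```text
(320, 150) [ 24 122 136]
(320, 190) [ 27 164 240]
(300, 200) [ 27 158 242]
(340, 200) [ 25  66 232]
(200, 200) [ 25 155 230]
```

View pics/w4.png

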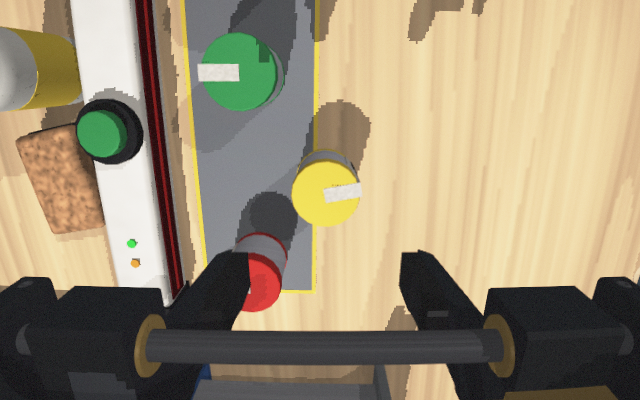

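Yellow's lid is at (326,191) with saturation ~160, and the thin mat edge touches it. A 9×9 opening with a threshold between lid and wood will separate them.

```bash
sed -i 's/165 if n=="tin3" else 110)/135 if n=="tin3" else 110)/; s/np.ones((4,4))/np.ones((9,9) if n=="tin3" and z<.1 and c["C"][2]<.6 else (4,4))/' h.py
python3 - <<'E'
from h import *
book("tin3",(.471,-.167),-171.2,loc(MAT,MY,0,.045))
for n,y in(("tin1",.135),("tin3",.045),("tin4",-.045),("tin2",-.135)):
    print(n,loc(MAT,MY,0,y),look(n,loc(MAT,MY,0,y),90+MY,.22))
E
```

```text
tin3 (np.float64(10.799999999999997), np.float64(-92.0), np.float64(76.0))
seen (array([ 0.46998578, -0.1673827 ]), 0.02871430478990078, np.float64(-171.12130073999654), 3001, 510, array([7.92359528, 3.56864773]))
grab hit False gap 55.4 grip 24.999834140762687
put hit False [ 0.53613856 -0.17326339  0.0482367 ]
t 42.3333
tin1 [ 0.5405359 -0.0832105] (array([ 0.54178804, -0.08283935]), 0.028524477034807205, np.float64(-3.468435706406106), 2774, 466, array([8.15957265, 3.59848263]))
tin3 [ 0.53551197 -0.17307017] (array([ 0.55614579, -0.18825708]), 0.02850397676229477, np.float64(-2.1585197698858343), 2451, 411, array([7.39472178, 3.69405095]))
tin4 [ 0.53048803 -0.26292983] (array([ 0.53184503, -0.26190329]), 0.02844344824552536, np.float64(-1.8532239790927938), 2654, 485, array([8.2658964 , 3.73947292]))
tin2 [ 0.5254641 -0.3527895] (array([ 0.52609092, -0.35121679]), 0.02833026647567749, np.float64(-2.847271955881756), 2716, 458, array([8.0840847 , 3.57466076]))
```

Yellow now reads 25 mm from where it was put, probably the knock. One look at the whole mat before pressing.

Run:
```python
from h import *
move_to([0.50,-0.2,0.32],[180,0,0]); dwell(.2)
c=cam("wrist"); cv2.imwrite("pics/w5.png",c["pixels"])
for n,y in(("tin1",.135),("tin3",.045),("tin4",-.045),("tin2",-.135)): print(n,tins(c,{n:loc(MAT,MY,0,y)})[n][:3])
```

```text
tin1 (array([ 0.53979468, -0.08646066]), 0.028432724997401237, np.float64(10.6306080571144))
tin3 (array([ 0.5572769, -0.1900876]), 0.027513913810253143, np.float64(-3.3727669214607063))
tin4 (array([ 0.5296523 , -0.26276138]), 0.027960889041423798, np.float64(-2.2830926013372475))
tin2 (array([ 0.5255847 , -0.35111755]), 0.029103446751832962, np.float64(-2.3592184482682255))
```

View pics/w5.png

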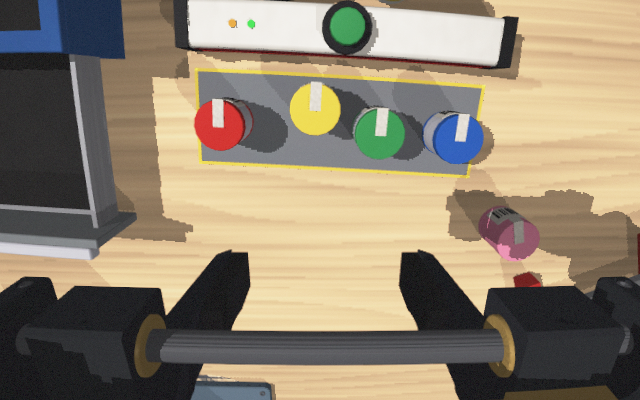

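Yellow sits at (315,108): knocked, but still inside the mat and square to the bar, as are the others. Now the button; first a check of the glue bottle's clearance from the gripper body.

Run:
```python
from h import *
c=cam("top"); hsv=cv2.cvtColor(c["pixels"],cv2.COLOR_BGR2HSV)
m=blob(hsv,[(6,18)],190,150); m[:130]=0;m[165:]=0;m[:,:405]=0;m[:,440:]=0
v,u=np.nonzero(m); g=cast(c,[(u.mean(),v.mean())],.158)[0]; print("glue",g,len(u))
B=np.array([.640,-.223]); d=g[:2]-B
for yaw in range(-180,180,15):
    a=np.radians(yaw); lx,ly=np.array([np.cos(a),np.sin(a)])@d,np.array([np.sin(a),-np.cos(a)])@d
    dist=np.hypot(max(abs(lx)-.0375,0),max(abs(ly)-.0935,0))-.03
    j=inverse_kinematics([*B,.08],[180,0,yaw])
    if j is not None and dist>.01: print(yaw,round(dist,3),np.round(j[6]))
```

```text
glue [ 0.70602633 -0.27517158  0.158     ] 99
-60 0.011 -107.0
-45 0.016 -94.0
-30 0.016 -80.0
120 0.011 48.0
135 0.016 61.0
150 0.016 74.0
```

Run:
```python
from h import *
gripper_to(0.0)
B=[.640,-.223]
move_to([*B,.25],[180,0,140]); move_straight([*B,.105])
hit=move_straight([*B,.078],rate=.02,f_stop=14); s=observe(); print(hit,s["position"],s["ft_force"]); dwell(.4)
s=observe(); print(s["position"],s["ft_force"]); move_straight([*B,.25]); print(s["t"])
move_to([0.40,0.0,0.34],[180,0,0]); dwell(.2)
c=cam("wrist"); 
for n,y in(("tin1",.135),("tin3",.045),("tin4",-.045),("tin2",-.135)): print(n,tins(c,{n:loc(MAT,MY,0,y)})[n])
c=cam("top"); cv2.imwrite("pics/top2.png",c["pixels"])
# drawer: wrist view
move_to([0.44,0.19,0.36],[180,0,0]); dwell(.2)
c=cam("wrist"); cv2.imwrite("pics/d1.png",c["pixels"]); np.savez("d1.npz",**{k:c[k] for k in("mtx","k1","Rw","C","pixels")})
```

```text
True [ 0.64000178 -0.22298679  0.08553726] [-1.01934257 -0.34649865  6.89349551]
[ 0.63997511 -0.22300433  0.08553949] [-1.99334174  1.46425686  7.10694149]
52.2333
tin1 (array([ 0.53873944, -0.08347816]), 0.028417903929948807, np.float64(-4.458987467313004), 1905, 294, array([7.33700104, 3.55703356]))
tin3 (array([ 0.55525351, -0.18742475]), 0.02950696274638176, np.float64(0.5402055457333433), 1701, 206, array([6.75741626, 3.65478865]))
tin4 (array([ 0.5283435 , -0.25941297]), 0.030516326427459717, np.float64(6.143226540221607), 1750, 295, array([9.98677512, 4.26712965]))
tin2 (array([ 0.52117395, -0.34619185]), 0.03038202039897442, np.float64(-3.9455016443462023), 1409, 272, array([16.87507677,  5.96007375]))
```

View pics/d1.png

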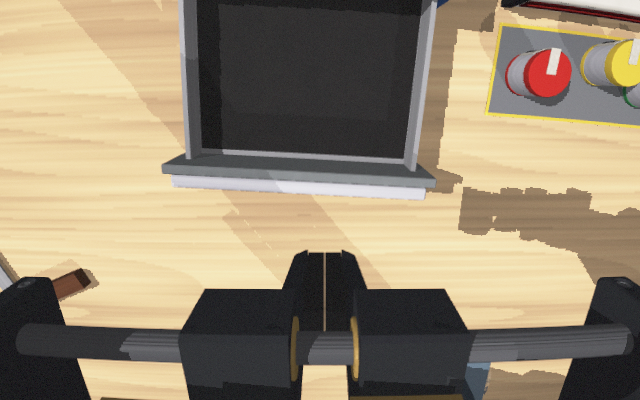

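The press stopped at 5.5 mm with a steady 7 N, so I'll press again more firmly to be sure. The drawer view shows the lip's outer edge from (174,188) to (425,199), the inner foot line near (190,148)–(412,162), and the side walls at x≈190 and x≈415.

Run:
```python
from h import *
c=dict(np.load("d1.npz"))
def pr(n,uv,z):
    p=cast(c,uv,z); d=p[0]-p[1]; print(n,p[:,:2].round(4).tolist(),"mid",p.mean(0)[:2].round(4),"yaw",round(float(np.degrees(np.arctan2(-d[0],d[1]))),2),"len",round(float(np.hypot(*d[:2])),3))
pr("lip front top",[(174,188),(425,199)],.102); pr("lip back top",[(170,175),(425,187)],.102)
pr("panel",[(163,165),(435,180)],.102)
pr("foot",[(190,148),(412,162)],.03)
B=[.640,-.223]
move_to([*B,.25],[180,0,140]); move_straight([*B,.105])
hit=move_straight([*B,.074],rate=.02,f_stop=30); dwell(.5); s=observe(); print(hit,s["position"],s["ft_force"])
move_straight([*B,.25]); print(s["t"])
move_to([0.50,-0.2,0.32],[180,0,0]); dwell(.2); c=cam("wrist"); cv2.imwrite("pics/w6.png",c["pixels"])
for n,y in(("tin1",.135),("tin3",.045),("tin4",-.045),("tin2",-.135)): print(n,tins(c,{n:loc(MAT,MY,0,y)})[n][:3])
```

```text
lip front top [[0.4101, 0.364], [0.3955, 0.0694]] mid [0.4028 0.2167] yaw -2.84 len 0.295
lip back top [[0.4258, 0.3666], [0.4102, 0.0707]] mid [0.418  0.2187] yaw -3.02 len 0.296
panel [[0.4377, 0.3732], [0.4186, 0.0598]] mid [0.4282 0.2165] yaw -3.49 len 0.314
foot [[0.4445, 0.3673], [0.4241, 0.0696]] mid [0.4343 0.2185] yaw -3.92 len 0.298
True [ 0.64001524 -0.22300605  0.08549797] [-2.37800817  1.39316394  8.13773771]
62.6333
tin1 (array([ 0.54009861, -0.08634213]), 0.028518836945295334, np.float64(1.1434688745057517))
tin3 (array([ 0.55735821, -0.1901852 ]), 0.0275419969111681, np.float64(-4.332506073540734))
tin4 (array([ 0.52994621, -0.26257432]), 0.027979355305433273, np.float64(-2.557852043542389))
tin2 (array([ 0.52435952, -0.35066563]), 0.02935473620891571, np.float64(-4.968852568305069))
```

The button bottomed at the same height under a 30 N stop, so it was fully down with all the tins square. Now stow the tins, back row first.

```bash
sed -i 's/\[:2\],.16\])/[:2],.2])/' h.py
cat >> h.py <<'E'
FL=np.array([.432,.214]); DY=-3.2
def stow(n,guess,dx,dy):
    slot=loc(FL,DY,dx,dy); q=None
    for yq in (DY+180,DY):
        for yp in (90+MY,-90+MY):
            js=[inverse_kinematics([*xy,z],[180,0,y]) for xy,y in((guess,yp),(slot,yq)) for z in(.2,.06)]
            if all(j is not None for j in js):
                k=max(abs(j[6]) for j in js)
                if q is None or k<q[0]: q=(k,yp,yq)
    o=look(n,np.array(guess),q[1]); print(n,q,o and o[:3])
    if o is None or abs(o[1]-.0285)>.004: print("doubt"); return False
    grab(o[0],q[1],opening=.82); put(slot,q[2],.0765,opening=.78); print("t",observe()["t"]); return True
E
python3 - <<'E'
from h import *
stow("tin1",(.540,-.0835),.118,.060)
c=cam("top"); cv2.imwrite("pics/top3.png",c["pixels"])
stow("tin3",(.5565,-.189),.118,-.060)
E
```

```text
tin1 (np.float64(55.33055792940296), 86.8, 176.8) (array([ 0.54162365, -0.08263282]), 0.028610996901988983, np.float64(-4.061424820669505))
grab hit False gap 55.3 grip 25.00023242086172
put hit False [0.55362703 0.26766559 0.07709087]
t 75.4
tin3 (np.float64(63.89555394469305), 86.8, 176.8) (array([ 0.55771267, -0.18877323]), 0.028542930260300636, np.float64(-1.87757418681571))
grab hit False gap 55.3 grip 25.000461107119918
put hit False [0.54691646 0.1476728  0.07697505]
t 84.4333
```

Run:
```python
from h import *
stow("tin4",(.531,-.262),.045,.060) and stow("tin2",(.5255,-.351),.045,-.060)
move_to([0.44,0.19,0.36],[180,0,0]); dwell(.2)
c=cam("wrist"); cv2.imwrite("pics/d2.png",c["pixels"])
for n,x,y in(("tin1",.118,.06),("tin3",.118,-.06),("tin4",.045,.06),("tin2",.045,-.06)): 
    o=tins(c,{n:loc(FL,DY,x,y)},z=.092)[n]; print(n,loc(FL,DY,x,y),o and o[:2])
```

```text
tin4 (np.float64(49.06677698227854), 86.8, 176.8) (array([ 0.53179359, -0.26155365]), 0.028490927070379257, np.float64(-2.894455512401838))
grab hit False gap 55.5 grip 25.000326465815306
put hit False [0.48071055 0.27168066 0.07697884]
t 93.9167
tin2 (np.float64(61.78945494768507), 86.8, 176.8) (array([ 0.52586424, -0.35121131]), 0.028473636135458946, np.float64(-2.896839667380532))
grab hit False gap 55.2 grip 25.000524166971445
put hit False [0.47403838 0.15170948 0.07690592]
t 104.0083
tin1 [0.5531653  0.26731951] (array([0.55409348, 0.26517168]), 0.028653016313910484)
tin3 [0.54646672 0.14750662] (array([0.54815245, 0.14778289]), 0.028471291065216064)
tin4 [0.48027912 0.27139448] (array([0.48079416, 0.26933727]), 0.028316115960478783)
tin2 [0.47358054 0.15158159] (array([0.47333169, 0.15044938]), 0.028369497507810593)
```

View pics/d2.png

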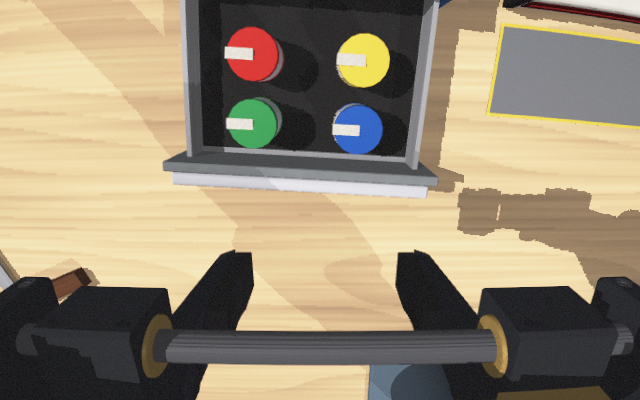

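All four tins stand upright in the drawer: red (252,54), yellow (363,60), green (252,123), blue (357,128). Now push it home on the lip.

Run:
```python
from h import *
L=np.array([.403,.2165]); gripper_to(0.0)
y=DY+180
a=loc(L,DY,-.038,0); move_to([*a,.2],[180,0,y]); move_straight([*a,.089])
b=loc(L,DY,.15,0); print(move_straight([*b,.089],rate=.07,f_stop=20),observe()["position"],observe()["ft_force"])
b=loc(L,DY,.215,0); print(move_straight([*b,.089],rate=.025,f_stop=22),observe()["position"],observe()["ft_force"])
dwell(.3); s=observe(); print(s["position"],s["ft_force"],s["t"])
e=np.array(s["position"][:2]); e=loc(e,DY,-.05,0); move_straight([*e,.089]); move_straight([*e,.25])
move_to([0.36,0.0,0.34],[180,0,0]); dwell(.2); c=cam("top"); cv2.imwrite("pics/top4.png",c["pixels"])
c=cam("scene"); cv2.imwrite("pics/scene4.png",c["pixels"])
```

```text
False [0.55278786 0.20833235 0.08905918] [-1.27465751 -0.50860386  0.10283391]
True [0.58876392 0.20610612 0.08782392] [-0.13698171 -0.70888112 -0.08774529]
[0.58800988 0.20623099 0.08752591] [ 0.26482577 -1.05257664 -0.13872698] 116.0333
```

View pics/top4.png

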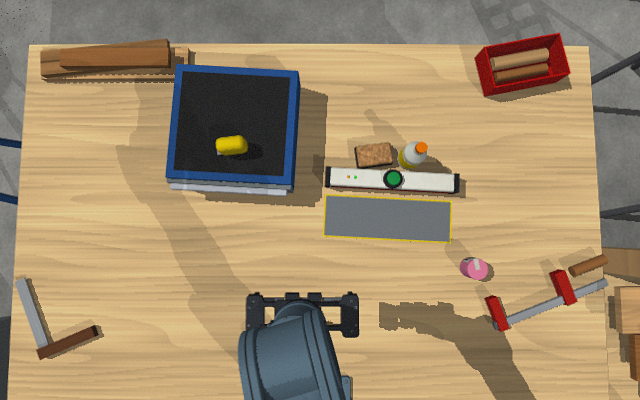

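The drawer looks shut. A second gentle push confirms whether it is seated: it should meet a rigid stop at the same place.

Run:
```python
from h import *
L=np.array([.403,.2165]); y=DY+180
a=loc(L,DY,.15,0); move_to([*a,.25],[180,0,y]); move_straight([*a,.089])
b=loc(L,DY,.215,0); print(move_straight([*b,.089],rate=.02,f_stop=12),observe()["position"],observe()["ft_force"])
print(move_straight([*b,.089],rate=.01,f_stop=15),observe()["position"],observe()["ft_force"]); dwell(.2); s=observe(); print(s["position"],s["ft_force"])
move_straight([*a,.089]); move_straight([*a,.25]); move_to([0.45,-0.05,0.32],[180,0,0]); dwell(.3)
c=cam("wrist")
im=c["pixels"]; move_to([0.40,0.15,0.34],[180,0,180+DY]); dwell(.2); c=cam("wrist"); cv2.imwrite("pics/d3.png",c["pixels"]); print(observe()["t"])
```

```text
True [0.5888391  0.20604249 0.0882826 ] [-1.0026176   0.79949471  0.08881834]
True [0.58868979 0.20587774 0.08740571] [ 0.32672263  0.68473708 -0.13176301]
[0.58830913 0.20579897 0.08703547] [ 0.79247069  0.57389669 -0.02941678]
134.025
```

View pics/d3.png

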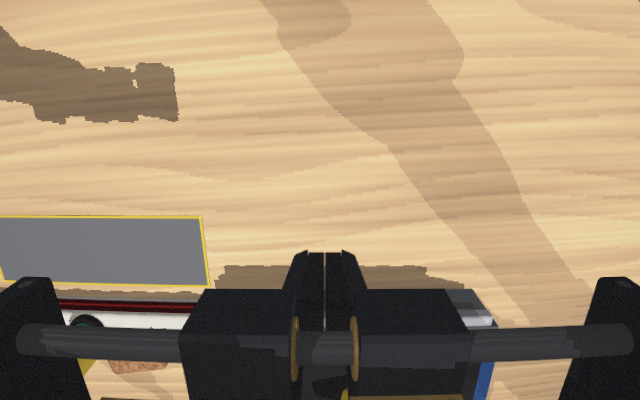

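That view missed the cabinet. I'll measure the closure from the top picture: lip edge against carcass edge.

Run:
```python
from h import *
move_to([0.45,-0.25,0.32],[180,0,0]); dwell(.3)
c=cam("top"); im=c["pixels"]; cv2.imwrite("pics/t5.png",cv2.resize(im[150:220,150:310],None,fx=5,fy=5,interpolation=cv2.INTER_CUBIC))
print(cast(c,[(171,188),(289,195)],.102),cast(c,[(167,180),(293,188)],.112))
```

```text
[[0.61201001 0.35147746 0.102     ]
 [0.59400135 0.05014625 0.102     ]] [[0.63124292 0.35833271 0.112     ]
 [0.61082197 0.03931756 0.112     ]]
```

View pics/t5.png

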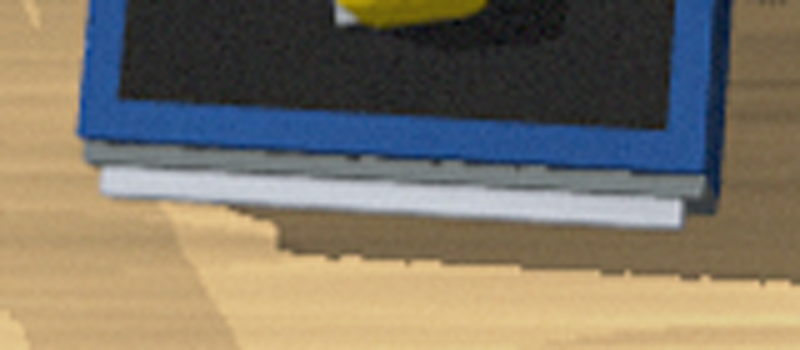

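The panel top lies flush against the blue carcass edge with no gap, and the second push met a rigid stop at the same place. The robot is clear of everything, so I'm handing in.

```bash
python3 -c "
from cell import *
print(observe()['t']); print(close_job())"
```

```text
136.0
the job is handed in; nothing more can be done
None
```

I read all four tins on the mat facing the window, pressed the trigger fully down, stood them upright in the drawer and pushed it home; the job was handed in at 136 s, and no verdict was returned.

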